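Change the dust cap of a sharpening machine for its crank

TASK

Pull the wooden dust cap off the sloping square spindle of the green sharpening machine and put it in the wooden tray. Then push the steel crank fully home on the spindle, knob side outwards, and turn it until its arm points straight up the slope along the brass index strip, and let go. Do not push the other things on the bench about.

Things in the scene. Friction and masses are not known exactly. Their poses are not given: they have to be found in the camera images.
- machine: Green bench sharpening machine, fixed, 300 (x) x 200 (y) x 110 mm high; origin: centre of its underside, z up. Flat grey stone 166 across on top (to z 146), rest bar over it at x 110 (to z 178). Its front (-x) is a face at 35 degrees from horizontal, from (x -150, z 30) to (x -35, z 110). Up the slope = (0.819, 0, 0.574); outward normal = spindle axis = (-0.574, 0, 0.819)
- slope (a point): Middle of the sloping face, axes as the machine's. From it a round steel boss, 48 mm across, stands 14 mm out along the slope's normal and carries the spindle. A brass strip 26 x 5 x 2 on the slope, uphill of the boss (39 to 65 from this point), is the index
- seat (a point): Centre of the boss's flat outer face, where the hub's underside must end up. z = spindle axis, outward; x and y are square to the spindle's flats and turn with it. Steel spindle 16 x 16 mm, straight to z 30, then tapering to 11 x 11 at its tip, z 36. Turns many times both ways against 0.2 N m of friction and stays put. At the start no flat is within 22 degrees of facing straight up the slope
- park (a point): Point fixed to the machine where the point crank_knob must end up when the crank is fully home with its arm straight up the slope: 70 mm up the slope and 34 mm out along the spindle axis from the seat
- cap: Light turned wooden cap, 42 mm across, 48 mm high (slightly domed end), about 40 g, with a round blind bore 25 across and 38 deep, so it is not keyed to the spindle. Origin: centre of its open end; z towards the closed end. At the start it sits loosely over the spindle, open end on the boss, z along the spindle axis within about 5 degrees
- crank: Dark steel hand crank, 0.3-0.55 kg. Hub 40 x 40 x 40 mm with an 18 x 18 square through bore along z, sides parallel to the hub's; origin at the centre of its underside, on which it stands at the start. A bar 14 wide (z 29 to 38) runs along +x to 81 from the axis; wooden knob 24 across at x 70, top at z 71. Grip the free hub sides at y = +-20. Fits the spindle four ways, a quarter turn apart
- crank_knob (a point): On the crank's bar under its knob: (70, 0, 34) mm in the crank's frame
- tray: Open shallow wooden tray, fixed, 150 (x) x 120 (y) x 26 mm high, walls 5 thick. Origin: centre of its underside
- tray_in (a point): Centre of the tray's inner floor, 5 mm above the bench; axes as the tray's
- handwheel: Bystander: dark steel round handwheel lying flat, rim 104 mm across and 12 high, round hub 36 across and 30 high, round bore (not the crank). Origin: centre of its underside
- glue: Bystander: white glue bottle, 52 mm across, 180 high; origin at the centre of its underside
- tin: Bystander: low metal tin, 72 mm across, 45 high; origin at the centre of its underside
- offcut: Bystander: piece of wood 90 x 45 x 50 mm high; origin at the centre of its underside
- mallet: Bystander: wooden mallet lying along x, head 70 x 120 x 70 mm high at +x, handle 170 long, 26 thick, to -x; origin under the middle of its length
- chisel: Bystander: slim hand tool with a wooden handle, 210 mm long, 26 thick, lying along x; origin under the middle of its length
- brush: Bystander: flat brush 200 mm long, 42 wide, 20 high, lying along x; origin under the middle of its length
Mind the look-alikes: they are no part of the job. What is shaped like the cap but black or red is not meant. Leave any turquoise look-alike of the crank alone.

How it is judged:
By the outcome, as a careful person would: the job done as asked, in the order asked, and still so for the second after the job is handed in, with the robot touching nothing.
It also fails if it takes over 67 s, if anything falls off the work surface, if the arm or the gripper's body presses on something with over 40 N, if the wrist force passes 120 N, or if a joint passes its speed limit or range.

ROBOT

A 7-joint arm with a two-finger parallel gripper is mounted at the origin on the work surface. World frame = base frame: x ahead of the robot, y to its left, z up, the work surface at z = 0. Lengths are in m, angles in rad, forces in N, time in s.
With the tool pointing down it reaches from about 0.425 to 0.8 m from the base axis. Payload 8.3 kg.
Tool frame: the origin (TCP) lies midway between the tips of the shut fingers; the grasp point (between the pads) lies 19 mm behind it (arm.pinch_z is the distance from the TCP to the grasp point, in m); z points along the fingers, y is the line along which they close (so a half turn about z gives the same grasp; the last joint's range is limited). The gripper opens to 85 mm and grips with 20 to 120 N. Pads are 22 mm wide; open, the fingers measure 114 mm over their backs; the gripper's body (76 mm by 85 mm) begins 54 mm behind the grasp point. The pads swing forward as they close: fully open they stand 13 mm farther back than shut.
Start: joints at [-1.402, 0.383, 0.016, 1.37, -0.006, 1.388, -0.046], TCP at [0.144, 0.608, 0.231] pointing down, gripper open.
Joint ranges: [-2.95, 2.95], [-0.25, 2.06], [-1.52, 1.56], [0.18, 2.33], [-1.44, 4.58], [0.02, 2.06], [-3.01, 3.01]. Speed limits (rad/s): [2.39, 2.39, 3.01, 3.01, 3.14, 3.14, 3.14].

INTERFACE

Orientations are given as [roll, pitch, yaw] about the fixed x, y, z axes, in that order (R = Rz(yaw) Ry(pitch) Rx(roll)).
In Python, from workcell import arm gives the robot as it stands.
- The arm moves only by the tool drive_tool, never from a script. Its argument "series" is a list of rows, each a list of 5 numbers: the gripper command: -1 is shut, 1 is fully open, values between are in proportion, then the shift along the tool's x, y, z in units of 30 mm (1.0 is 30 mm), then the turn about the tool's z in rad. A call has 1 to 20 rows; each row is the pose to reach, as a shift and turn from the pose commanded when the call began, along the tool's axes at that moment; what a row does not reach only later rows make up. A row lasts 1/8 s, in which the tool goes at most 62.5 mm and 10.7 degrees, less where a joint would pass 70% of its speed; a pose out of reach is approached as far as the arm can. A call with a gripper value outside its range is refused whole. The fingers move at their own pace and stop on an object; the grip force is fixed at half the most. Time passes only in rows, so rows that repeat a pose let the fingers close. It gives the time, the measured TCP pose, the force, the opening and the grip force at its end, in the units of the state.
- arm.observe(): the state, without advancing time (a new reading comes with each control period).
- arm.snapshot(name): name is "scene" or "side" or "wrist"; returns a dict with "frame" (420x560x3 uint8, blue, green, red), "mtx" (3x3 intrinsics, pixels), "R" (3x3) and "t" (3): a world point X has camera coordinates R X + t; the wrist camera has in their place "T_tool_cam" (4x4, takes a point from camera to tool coordinates, whose origin is the TCP and whose axes are the flange's). Camera axes: x right, y down, z forward; pixel columns grow to the right and rows downward; lengths in m; the calibration is good to about 2 mm. A picture is of the moment at which its call begins: read the wrist's pose just before it. There is no depth.
- arm.close_job(): hands the job in; it is judged then, once.
The state is a dict: "t": time; "joint_pos": joint angles; "qd": joint speeds; "tau": joint torques, N m; "eef_pos": TCP position; "tool_rot": TCP orientation; "ft_force": force on the tool from outside, world axes, zero at the start; "wrist_torque": the same for the moment, N m; "width": opening from 0.0 (shut) to 1.0 (fully open); "grip_force": force on a finger pad.
Only numpy, scipy, OpenCV 4.12 (cv2) and the standard library are available. Lean on these libraries where they do the work, as an engineer would, in place of code of your own. Each camera call takes 0.05 s, during which the arm holds its last target. There are 200 camera calls.

## Working session

There is one attempt and no reset: what is moved stays moved. The work goes in short steps, Python scripts to look and compute and a tool call to move; the robot and the scene stay as the last step left them, time stands still between calls to the robot, and variables do not carry over. Pictures are saved under pics/ and viewed, at most 10 in all, crops included, and the job is handed in when it is done.

Besides the shell and the picture viewer there is one more tool, called as a command line: name --pt "numbers of a row" for each row, then --argument value for the rest. drive_tool: Moves the arm, as the interface text tells. Its arguments: {"type":"object","properties":{"series":{"type":"array","items":{"type":"array","items":{"type":"number"}}}},"required":["series"]}

```bash
mkdir -p pics; ls; python3 - <<'E'
from workcell import arm
import cv2,numpy as np,pickle
s=arm.observe();print({k:np.round(v,3) for k,v in s.items()})
d={n:arm.snapshot(n) for n in("scene","side","wrist")}
pickle.dump((s,d),open("s0.pkl","wb"))
for n in d:
  cv2.imwrite(f"pics/{n}0.png",d[n]["frame"])
  print(n,{k:np.round(v,4).tolist() for k,v in d[n].items() if k!="frame"})
E
```

```text
pics
{'t': np.float64(0.0), 'joint_pos': array([-1.402,  0.384,  0.016,  1.371, -0.006,  1.388, -0.047]), 'qd': array([ 0.   , -0.001,  0.001,  0.001,  0.001, -0.001,  0.002]), 'tau': array([ 1.0000e-03, -6.2761e+01,  8.4500e-01, -3.7183e+01,  1.7000e-02,
        1.4000e-02, -0.0000e+00]), 'eef_pos': array([0.143, 0.608, 0.23 ]), 'tool_rot': array([-3.14,  0.  ,  2.91]), 'ft_force': array([ 0.258, -0.196, -0.438]), 'wrist_torque': array([-0.012, -0.05 , -0.011]), 'grip_force': np.float64(0.0), 'width': np.float64(0.998)}
scene {'mtx': [[399.722, 0.0, 270.8361], [0.0, 399.722, 208.5961], [0.0, 0.0, 1.0]], 'R': [[-0.2487, 0.9685, -0.0143], [0.8017, 0.1975, -0.5642], [-0.5436, -0.1518, -0.8255]], 't': [0.2225, -0.34, 1.5057]}
side {'mtx': [[409.0485, 0.0, 273.5882], [0.0, 409.0485, 210.9085], [0.0, 0.0, 1.0]], 'R': [[-0.9948, -0.0998, 0.0215], [-0.0803, 0.6343, -0.7689], [0.0631, -0.7666, -0.639]], 't': [0.4931, 0.2159, 1.432]}
wrist {'mtx': [[318.2051, 0.0, 279.6094], [0.0, 318.2051, 207.7621], [0.0, 0.0, 1.0]], 'T_tool_cam': [[-0.0001, -0.9473, -0.3203, 0.0833], [1.0, -0.0002, 0.0002, -0.0002], [-0.0002, -0.3203, 0.9473, -0.1421], [0.0, 0.0, 0.0, 1.0]]}
```

View pics/scene0.png

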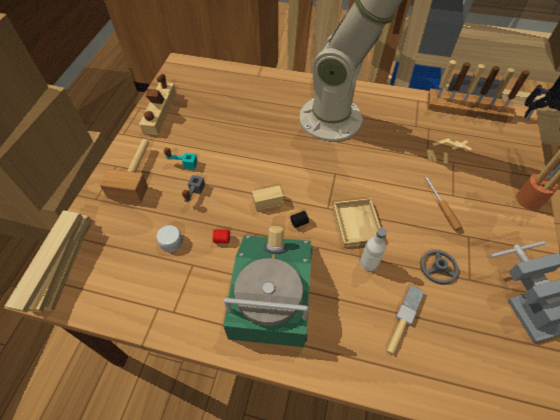

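View pics/side0.png

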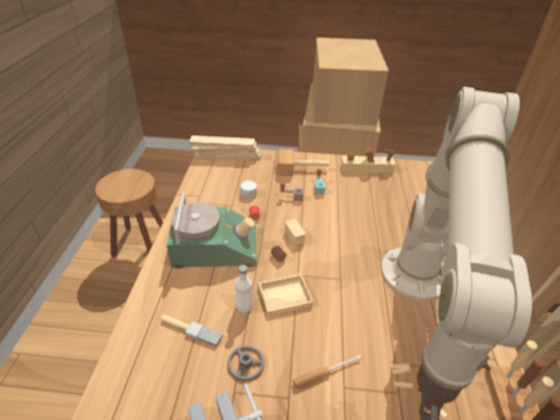

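The scene view shows four cap-shaped or crank-shaped groups:
- **Cap on the spindle:** wooden, scene (276,237) and side (245,228). The black (300,219) and red (221,237) ones are look-alikes. The wooden one sits on the spindle, so it fits.
- **Crank:** dark steel at scene (195,186) and side (297,194). The turquoise one at scene (185,160) is the look-alike.
- **Tray:** scene (358,222).

I'll triangulate these and confirm them in one enlarged crop.

```bash
cat > h.py <<'E'
import numpy as np,cv2,pickle
from scipy.spatial.transform import Rotation as Ro
def cam(s,d):
    "returns K,R(world->cam),t"
    if "R" in d: return d["mtx"],np.array(d["R"]),np.array(d["t"])
    Rt=Ro.from_euler("xyz",s["tool_rot"]).as_matrix(); T=np.array(d["T_tool_cam"])
    Rwc=Rt@T[:3,:3]; c=Rt@T[:3,3]+s["eef_pos"]
    return d["mtx"],Rwc.T,-Rwc.T@c
def ray(C,p):
    K,R,t=C; v=R.T@np.linalg.solve(K,[p[0],p[1],1.]); return -R.T@t,v/np.linalg.norm(v)
def plane(C,p,z): o,v=ray(C,p); return o+v*(z-o[2])/v[2]
def tri(*cp):
    A=np.zeros((3,3));b=np.zeros(3);rs=[ray(c,p) for c,p in cp]
    for o,v in rs: P=np.eye(3)-np.outer(v,v);A+=P;b+=P@o
    X=np.linalg.solve(A,b); return X,max(np.linalg.norm((np.eye(3)-np.outer(v,v))@(X-o)) for o,v in rs)
def proj(C,X): K,R,t=C; q=K@(R@np.asarray(X,float)+t); return q[:2]/q[2]
def look(n,tag):
    from workcell import arm
    s=arm.observe(); d=arm.snapshot(n); pickle.dump((s,d),open(tag+".pkl","wb")); cv2.imwrite(f"pics/{tag}.png",d["frame"]); return s,d,cam(s,d)
def load(tag): s,d=pickle.load(open(tag+".pkl","rb")); return s,d,cam(s,d)
def totool(s,v):
    return Ro.from_euler("xyz",s["tool_rot"]).as_matrix().T@np.asarray(v)
E
python3 - <<'E'
from h import *
s,d=pickle.load(open("s0.pkl","rb"));A=cam(s,d["scene"]);B=cam(s,d["side"])
for n,a,b in[("cap",(276,235),(245,228)),("crankhub",(196,184),(298,195)),("knob",(186,196),(283,188)),("tray",(358,222),(286,295)),("glue",(373,255),(244,290))]:
    X,e=tri((A,a),(B,b));print(n,X.round(3),e.round(4))
f=d["scene"]["frame"];g=d["side"]["frame"]
a=cv2.resize(f[130:350,150:400],None,fx=1.8,fy=1.8,interpolation=cv2.INTER_CUBIC)
b=cv2.resize(g[160:325,160:330],None,fx=2,fy=2.4,interpolation=cv2.INTER_CUBIC)
print(a.shape,b.shape)
m=np.hstack([a,b]);cv2.imwrite("pics/crop0.png",m)
# machine: green mask hull in scene
h=cv2.cvtColor(f,cv2.COLOR_BGR2HSV);k=cv2.inRange(h,(55,80,20),(85,255,255));k[:230]=0
c=max(cv2.findContours(k,0,2)[0],key=cv2.contourArea);print(cv2.approxPolyDP(cv2.convexHull(c),4,True)[:,0].tolist())
E
```

```text
cap [ 0.602 -0.057  0.096] 0.0045
crankhub [ 0.429 -0.373  0.017] 0.0013
knob [ 0.495 -0.378  0.041] 0.0013
tray [0.441 0.161 0.01 ] 0.002
glue [0.574 0.207 0.069] 0.0066
(396, 450, 3) (396, 340, 3)
[[226, 312], [231, 304], [301, 311], [306, 320], [303, 345], [229, 338]]
```

View pics/crop0.png

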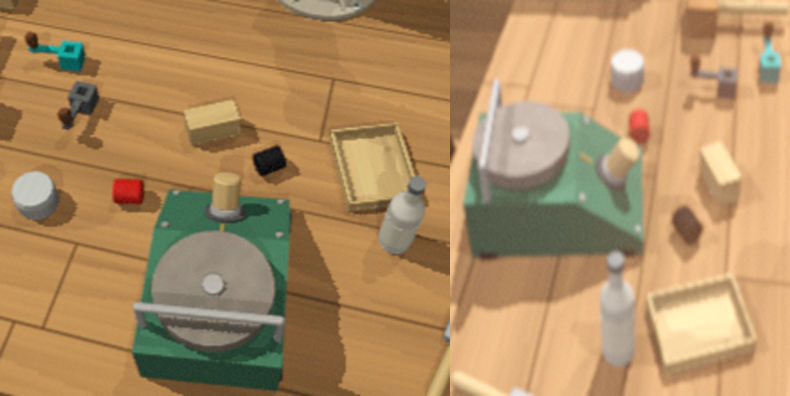

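The crop confirms it. The wooden cap sits on the boss with the brass strip uphill of it, the dark steel crank is left of the offcut with its arm along about +x, and the tray is empty. Next I'll move over the cap.

drive_tool --pt "1 -19.3 -18.2 -1.4 -0.23" --pt "1 -19.3 -18.2 -1.4 -0.23" --pt "1 -19.3 -18.2 -1.4 -0.23" --pt "1 -19.3 -18.2 -1.4 -0.23" --pt "1 -19.3 -18.2 -1.4 -0.23" --pt "1 -19.3 -18.2 -1.4 -0.23" --pt "1 -19.3 -18.2 -1.4 -0.23" --pt "1 -19.3 -18.2 -1.4 -0.23" --pt "1 -19.3 -18.2 -1.4 -0.23" --pt "1 -19.3 -18.2 -1.4 -0.23" --pt "1 -19.3 -18.2 -1.4 -0.23" --pt "1 -19.3 -18.2 -1.4 -0.23" --pt "1 -19.3 -18.2 -1.4 -0.23" --pt "1 -19.3 -18.2 -1.4 -0.23" --pt "1 -19.3 -18.2 -1.4 -0.23" --pt "1 -19.3 -18.2 -1.4 -0.23"

```text
t: 2.15
eef_pos: [0.5814, -0.0545, 0.2732]
tool_rot: [3.141, -0.0, -3.141]
ft_force: [0.4, 0.9, 0.4]
width: 0.998
grip_force: 0.0
```

```bash
python3 - <<'E'
from h import *
s,d,C=look("wrist","w1");print(s["t"],s["eef_pos"].round(4),s["tool_rot"].round(3),s["joint_pos"].round(2))
E
```

```text
2.15 [ 0.5814 -0.0545  0.2732] [ 3.141 -0.    -3.141] [-0.44  0.31  0.62  1.44 -0.18  1.45  1.76]
```

View pics/w1.png

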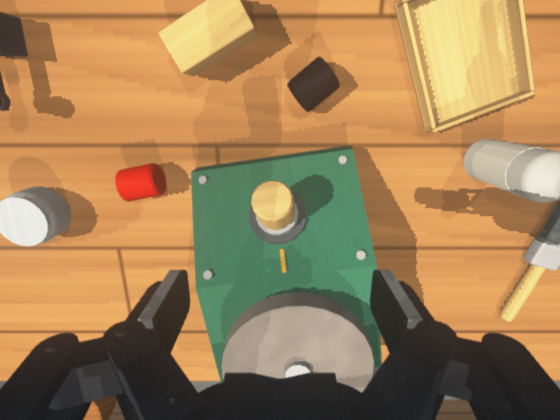

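The wrist view shows the cap's domed end at (272,203), the boss around (279,215) and the brass strip from (281,250) to (285,272). The slope screws are at (203,180), (343,160), (208,275) and (361,255), so the machine's yaw is roughly +8°.

```bash
python3 - <<'E'
from h import *
s,d,C=load("w1");f=d["frame"];h=cv2.cvtColor(f,cv2.COLOR_BGR2HSV)
_,d0=pickle.load(open("s0.pkl","rb"));A=cam(s,d0["scene"]);B=cam(s,d0["side"])
k=cv2.inRange(h,(12,110,90),(32,255,255))
roi=np.zeros_like(k);roi[165:290,225:320]=255;k&=roi
for c in cv2.findContours(k,0,2)[0]:
    if cv2.contourArea(c)>30: print(cv2.contourArea(c),cv2.minAreaRect(c))
S={"fl":((203,180),.043),"fr":((343,160),.043),"bl":((208,275),.097),"br":((361,255),.097)}
W={n:plane(C,p,z) for n,(p,z) in S.items()};print({n:w.round(3).tolist() for n,w in W.items()})
print("yaw y-axis",[np.degrees(np.arctan2(-(W[b]-W[a])[0],(W[b]-W[a])[1])).round(1) for a,b in(("fl","fr"),("bl","br"))],"mid",np.mean(list(W.values()),0).round(4))
k2=cv2.inRange(h,(55,80,15),(90,255,255));c=max(cv2.findContours(k2,0,2)[0],key=cv2.contourArea)
print(cv2.approxPolyDP(cv2.convexHull(c),3,True)[:,0].tolist())
# domed top: wrist (272,203) with scene/side top of cap crop px
print("captop tri",tri((C,(272,203)),(A,(276,228)),(B,(248,222))))
print("boss plane", plane(C,(279,215),.081).round(4))
E
```

```text
83.0 ((282.61541748046875, 260.423095703125), (23.318531036376953, 4.589284896850586), 82.87498474121094)
1523.5 ((272.5, 204.5), (47.0, 41.0), 90.0)
{'fl': [0.589, -0.146, 0.043], 'fr': [0.565, 0.02, 0.043], 'bl': [0.686, -0.136, 0.097], 'br': [0.661, 0.036, 0.097]}
yaw y-axis [np.float64(8.3), np.float64(8.4)] mid [ 0.6251 -0.0563  0.07  ]
[[351, 150], [375, 263], [380, 365], [222, 382], [197, 290], [195, 210], [207, 171]]
captop tri (array([ 0.59285397, -0.06097963,  0.12009947]), np.float64(0.002701150823621021))
boss plane [ 0.6195 -0.055   0.081 ]
```

drive_tool --pt "1 -0.69 -0.17 1 -0.145" --pt "1 -0.69 -0.17 2.5 -0.145" --pt "1 -0.69 -0.17 4 -0.145" --pt "1 -0.69 -0.17 5.5 -0.145" --pt "1 -0.69 -0.17 6.37 -0.145" --pt "1 -0.69 -0.17 6.37 -0.145" --pt "-1 -0.69 -0.17 6.37 -0.145" --pt "-1 -0.69 -0.17 6.37 -0.145" --pt "-1 -0.69 -0.17 6.37 -0.145" --pt "-1 -0.69 -0.17 6.37 -0.145" --pt "-1 -0.69 -0.17 6.37 -0.145" --pt "-1 -0.69 -0.17 6.37 -0.145"

```text
t: 3.7
eef_pos: [0.6032, -0.0612, 0.0841]
tool_rot: [3.141, 0.003, -2.998]
ft_force: [-3.4, 1.5, 6.3]
width: 0.48
grip_force: 60.3
```

drive_tool --pt "-1 0.3 0 -0.43 0" --pt "-1 0.6 0 -0.86 0" --pt "-1 0.9 0 -1.28 0" --pt "-1 1.2 0 -1.71 0" --pt "-1 1.2 0 -3 0" --pt "-1 2 1.5 -4 0" --pt "-1 3 3.5 -4 0" --pt "-1 3.6 5.3 -4 0" --pt "-1 4 7 -4 0" --pt "-1 4.29 8.1 -4 0" --pt "-1 4.29 8.1 -4 0" --pt "-1 4.29 8.1 -4 0"

```text
t: 5.2
eef_pos: [0.4403, 0.1599, 0.2024]
tool_rot: [-3.141, 0.0, -2.999]
ft_force: [0.7, -0.6, -1.2]
width: 0.482
grip_force: 60.7
```

```bash
python3 - <<'E'
from h import *
s,d,C=look("wrist","w2");print(s["t"],s["eef_pos"].round(4),s["tool_rot"].round(3),s["width"],s["grip_force"])
look("scene","sc2")
E
```

```text
5.2 [0.4403 0.1599 0.2024] [-3.141  0.    -2.999] 0.48239552098027744 60.745902210474014
```

View pics/w2.png

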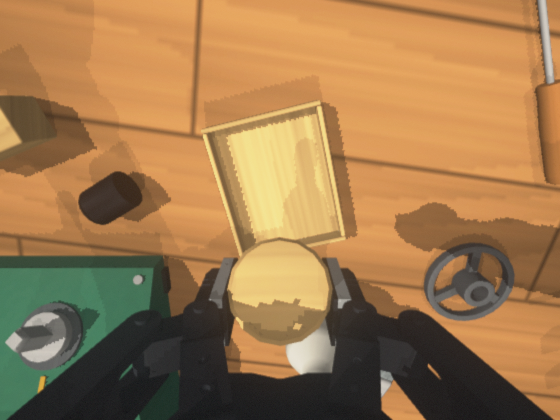

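The cap is held and off the spindle, which is bare at lower left. The tray rim corners are at (204,132), (320,103), (345,238) and about (243,253).

```bash
python3 - <<'E'
from h import *
s,d,C=load("w2")
P=[plane(C,p,.026) for p in((204,132),(320,103),(345,238))]
print([p.round(4).tolist() for p in P]); c=(P[0]+P[2])/2
v=P[1]-P[2];w=P[1]-P[0];print("centre",c.round(4),np.linalg.norm(v),np.linalg.norm(w),"yaw of tray y",np.degrees(np.arctan2(-w[0],w[1])))
dw=c-s["eef_pos"];dw[2]=.02-s["eef_pos"][2]
print("tool units",(totool(s,dw)/.03).round(2))
E
```

```text
[[0.3974, 0.0791, 0.026], [0.3548, 0.1865, 0.026], [0.4887, 0.2391, 0.026]]
centre [0.4431 0.1591 0.026 ] 0.14385198212971115 0.11553791628063878 yaw of tray y 21.646923076310355
tool units [-0.09 -0.04  6.08]
```

drive_tool --pt "-1 -0.09 -0.04 1.5 -0.15" --pt "-1 -0.09 -0.04 3 -0.23" --pt "-1 -0.09 -0.04 4.5 -0.23" --pt "-1 -0.09 -0.04 5.6 -0.23" --pt "-1 -0.09 -0.04 5.95 -0.23" --pt "-1 -0.09 -0.04 5.95 -0.23" --pt "0.4 -0.09 -0.04 5.95 -0.23" --pt "0.4 -0.09 -0.04 5.95 -0.23" --pt "0.4 -0.09 -0.04 5.95 -0.23" --pt "0.4 -0.09 -0.04 5 -0.23" --pt "0.4 -0.09 -0.04 3 -0.23" --pt "0.4 -0.09 -0.04 1 -0.23" --pt "0.4 -0.09 -0.04 0 -0.1" --pt "0.4 -0.09 -0.04 0 0" --pt "0.4 -0.09 -0.04 0 0"

```text
t: 7.18
eef_pos: [0.4431, 0.1602, 0.2027]
tool_rot: [3.141, 0.001, -2.998]
ft_force: [-0.5, 0.1, 0.4]
width: 0.699
grip_force: 0.0
```

```bash
python3 - <<'E'
from h import *
s,d,C=look("scene","sc3");f=d["frame"]
cv2.imwrite("pics/sc3c.png",cv2.resize(f[170:340,230:420],None,fx=3,fy=3,interpolation=cv2.INTER_CUBIC))
E
```

```text
(no output)
```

View pics/sc3c.png

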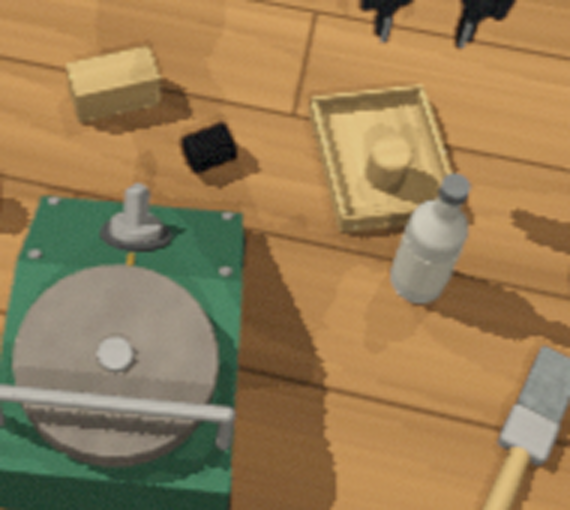

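The cap is in the tray at crop (390,160), and the spindle is bare. Now I'll look at the spindle along its axis.

drive_tool --pt "1 -0.6 -2 0 0" --pt "1 -1.2 -4 0 0" --pt "1 -1.8 -6 0.5 0" --pt "1 -2.38 -7.99 1 0" --pt "1 -2.38 -7.99 1.53 0" --pt "1 -2.38 -7.99 1.53 0" --pt "1 -2.38 -7.99 1.53 0"

```text
t: 8.1
eef_pos: [0.5479, -0.0652, 0.1564]
tool_rot: [3.141, -0.0, -2.995]
ft_force: [0.2, 0.2, 0.3]
width: 1.001
grip_force: 0.0
```

```bash
python3 - <<'E'
from h import *
s,d,C=look("wrist","w4");print(s["t"],s["eef_pos"].round(4),s["tool_rot"].round(3))
m=np.array([.625,-.056,.07]);a=np.array([-.568,-.083,.819])
p=proj(C,m+.05*a);print(p,proj(C,m+.014*a)); x,y=[int(v) for v in p]
y0=max(0,y-75);x0=x-100;print(x0,y0)
cv2.imwrite("pics/w4c.png",cv2.resize(d["frame"][y0:y0+150,x0:x0+200],None,fx=4,fy=4,interpolation=cv2.INTER_CUBIC))
E
```

```text
8.1 [ 0.5479 -0.0652  0.1564] [ 3.141 -0.    -2.995]
[276.34880313 302.13949673] [276.7162765  302.01110954]
176 227
```

View pics/w4c.png

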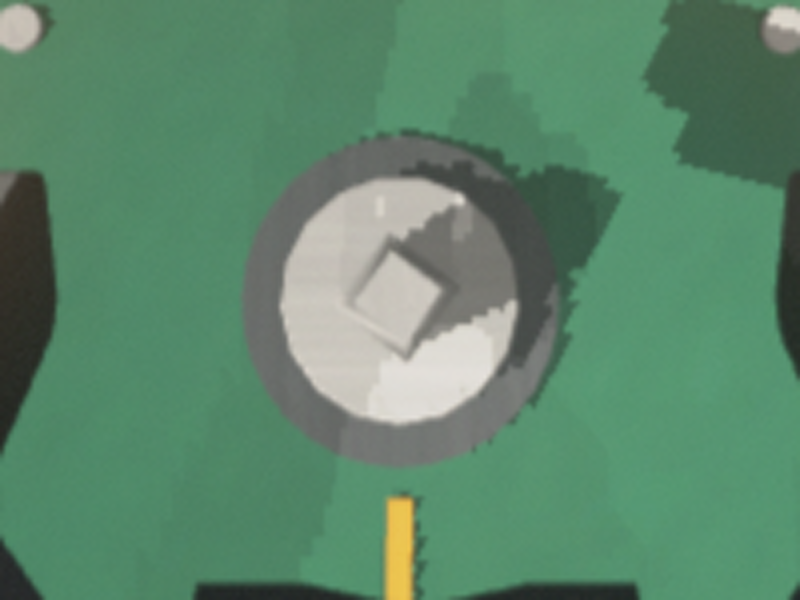

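The view runs straight down the axis. The spindle tip is at crop (401,298) exactly where predicted, and the brass strip is vertical at x=400. The square's corners are at (390,237), (458,292), (406,358) and (346,300), so a flat is about 39° off.

The tool can't tilt, so I'll grip the spindle at a matching yaw and turn it square. Then I can fit the crank with its arm pointing downhill.

drive_tool --pt "0.1 0 0 0 0.18" --pt "0.1 -0.5 0 0.3 0.36" --pt "0.1 -1 0 0.6 0.54" --pt "0.1 -1.5 -0.04 1.1 0.72" --pt "0.1 -1.97 -0.07 1.7 0.78" --pt "0.1 -1.97 -0.07 2.0 0.78" --pt "0.1 -1.97 -0.07 2.0 0.78" --pt "-1 -1.97 -0.07 2.0 0.78" --pt "-1 -1.97 -0.07 2.0 0.78" --pt "-1 -1.97 -0.07 2.0 0.78" --pt "-1 -1.97 -0.07 2.0 0.78" --pt "-1 -1.97 -0.07 2.0 0.78" --pt "-1 -1.97 -0.07 2.0 0.78"

```text
t: 9.78
eef_pos: [0.606, -0.0616, 0.0978]
tool_rot: [3.142, -0.0, 2.505]
ft_force: [-6.3, -2.2, 9.2]
width: 0.207
grip_force: 58.4
```

drive_tool --pt "-1 0 0 0 -0.12" --pt "-1 0 0 0 -0.24" --pt "-1 0 0 0 -0.36" --pt "-1 0 0 0 -0.48" --pt "-1 0 0 0 -0.6" --pt "-1 0 0 0 -0.7" --pt "-1 0 0 0 -0.78" --pt "-1 0 0 0 -0.78" --pt "-1 0 0 0 -0.78"

```text
t: 10.9
eef_pos: [0.6056, -0.0603, 0.0969]
tool_rot: [3.14, -0.001, -2.999]
ft_force: [-6.5, 1.4, 3.6]
width: 0.172
grip_force: 59.4
```

drive_tool --pt "0.1 0 0 0 0" --pt "0.1 0 0 0 0" --pt "0.1 0.5 0 -0.7 0" --pt "0.1 1.2 0 -1.4 0" --pt "0.5 1.9 0.1 -2 0" --pt "1 1.9 0.1 -2 0" --pt "1 1.9 0.1 -2 0"

```text
t: 11.78
eef_pos: [0.5504, -0.0655, 0.1561]
tool_rot: [3.141, 0.0, -2.998]
ft_force: [-0.1, 0.1, -1.0]
width: 0.996
grip_force: 0.0
```

```bash
python3 - <<'E'
from h import *
s,d,C=look("wrist","w5");print(s["t"],s["eef_pos"].round(4),s["tool_rot"].round(3))
m=np.array([.625,-.056,.07]);a=np.array([-.568,-.083,.819])
p=proj(C,m+.05*a);print(p); x,y=[int(v) for v in p]
S=20;g=cv2.cvtColor(d["frame"],cv2.COLOR_BGR2GRAY)[y-S:y+S,x-S:x+S];g=cv2.resize(g,None,fx=8,fy=8,interpolation=cv2.INTER_CUBIC)
cv2.imwrite("pics/w5c.png",cv2.resize(d["frame"][y-50:y+50,x-50:x+50],None,fx=4,fy=4,interpolation=cv2.INTER_CUBIC))
L=cv2.createLineSegmentDetector().detect(g)[0]
for l in L[:,0]:
    n=np.hypot(l[2]-l[0],l[3]-l[1])
    if n>35: print(l.round(),round(n),round(np.degrees(np.arctan2(l[3]-l[1],l[2]-l[0]))%90,1))
E
```

```text
11.775 [ 0.5504 -0.0655  0.1561] [ 3.141  0.    -2.998]
[277.48792614 299.34410854]
[192.  88. 152.  86.] 40 2.6
[227.  98. 190.  90.] 38 11.2
[153.  85. 107.  78.] 47 8.9
[241. 220. 232. 255.] 36 14.7
[222. 173. 226. 102.] 72 2.7
[137.  56. 156.  19.] 41 27.2
```

drive_tool --pt "1 0.6 -1.2 -1.5 0" --pt "1 1.6 -3 -1.5 0.1" --pt "1 2.6 -4.9 -1.5 0.21" --pt "1 3.6 -6.8 -1.5 0.21" --pt "1 4.5 -8.5 -1.5 0.21" --pt "1 5.1 -9.7 -1.5 0.21" --pt "1 5.1 -9.7 -1.5 0.21" --pt "1 5.1 -9.7 -1.5 0.21"

```text
t: 12.82
eef_pos: [0.4406, -0.3749, 0.2003]
tool_rot: [3.141, -0.001, 3.075]
ft_force: [0.6, 0.8, -0.9]
width: 1.001
grip_force: 0.0
```

```bash
python3 - <<'E'
from h import *
s,d,C=look("wrist","w6");print(s["t"],s["eef_pos"].round(4),s["tool_rot"].round(3),s["joint_pos"].round(2))
a=d["frame"];b=cv2.resize(cv2.imread("pics/w5c.png"),(230,230));a=a.copy();a[:230,330:]=b
cv2.imwrite("pics/w6v.png",a)
E
```

```text
12.825 [ 0.4406 -0.3749  0.2003] [ 3.141e+00 -1.000e-03  3.075e+00] [ 0.04  0.37  0.79  1.58 -0.27  1.31  2.38]
```

View pics/w6v.png

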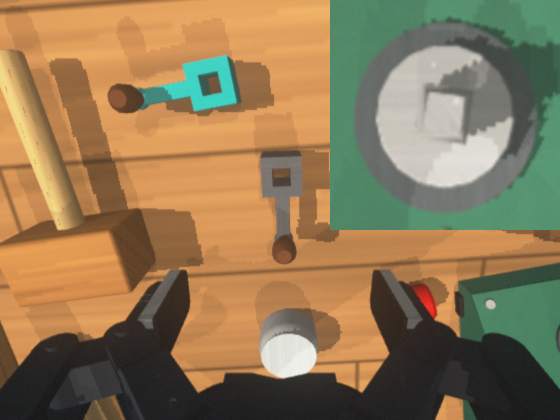

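The crank's hub top has corners at (261,153), (301,151), (303,195) and (262,197), with the knob at (284,249), below the turquoise look-alike. The inset shows the spindle now square to within about 5°.

```bash
python3 - <<'E'
from h import *
s,d,C=load("w6");f=d["frame"];s0,d0=pickle.load(open("s0.pkl","rb"));A=cam(s0,d0["scene"]);B=cam(s0,d0["side"])
h=cv2.cvtColor(f,cv2.COLOR_BGR2HSV);roi=f[140:240,245:320];k=cv2.inRange(h[140:240,245:320],(0,0,85),(180,60,180))
cs=max(cv2.findContours(k,0,2)[0],key=cv2.contourArea);print("mask",cv2.boundingRect(cs),cv2.approxPolyDP(cs,3,True)[:,0].tolist())
q=[plane(C,p,.04) for p in((261,153),(301,151),(303,195),(262,197))]
c=np.mean(q,0);print("hub",c.round(4),[np.linalg.norm(q[i]-q[i-1]).round(4) for i in range(4)])
kn=plane(C,(284,199),.038);ke=plane(C,(284,235),.038);print("arm yaw via bar",np.degrees(np.arctan2(*(ke-kn)[1::-1])))
for e in((0,1),(3,2)): v=q[e[1]]-q[e[0]];print("side y yaw",np.degrees(np.arctan2(-v[0],v[1])))
print("tri hub top",tri((C,(281.5,174)),(A,(197,181)),(B,(298,191))))
print("delta tool units to hub",(totool(s,[c[0]-s["eef_pos"][0],c[1]-s["eef_pos"][1],0])/.03).round(3))
E
```

```text
mask (15, 16, 42, 83) [[55, 16], [16, 17], [18, 56], [31, 57], [31, 98], [44, 95], [43, 57], [56, 55]]
hub [ 0.4255 -0.3718  0.04  ] [np.float64(0.0435), np.float64(0.0379), np.float64(0.0435), np.float64(0.0407)]
arm yaw via bar -3.5416630396204534
side y yaw -0.9491771506144763
side y yaw -0.8978245784274859
tri hub top (array([ 0.42805463, -0.37023575,  0.03670241]), np.float64(0.0032296879937437992))
delta tool units to hub [0.512 0.071 0.001]
```

drive_tool --pt "1 0.46 0.07 1.5 -0.02" --pt "1 0.46 0.07 3 -0.02" --pt "1 0.46 0.07 4.5 -0.02" --pt "1 0.46 0.07 5.7 -0.02" --pt "1 0.46 0.07 6.31 -0.02" --pt "1 0.46 0.07 6.31 -0.02" --pt "-1 0.46 0.07 6.31 -0.02" --pt "-1 0.46 0.07 6.31 -0.02" --pt "-1 0.46 0.07 6.31 -0.02" --pt "-1 0.46 0.07 6.31 -0.02" --pt "-1 0.46 0.07 6.31 -0.02" --pt "-1 0.46 0.07 5.5 -0.02" --pt "-1 0.46 0.07 4 -0.02" --pt "-1 0.46 0.07 2 -0.02" --pt "-1 0.46 0.07 -0.5 -0.02" --pt "-1 0.46 0.07 -1 -0.02"

```text
t: 14.88
eef_pos: [0.4267, -0.3736, 0.2352]
tool_rot: [-3.14, 0.004, 3.094]
ft_force: [1.1, -0.8, -5.5]
width: 0.454
grip_force: 61.9
```

```bash
python3 - <<'E'
from h import *
s,d,C=look("wrist","w7");print(s["t"],s["eef_pos"].round(4),s["tool_rot"].round(3),s["width"],s["grip_force"],s["ft_force"].round(1),s["wrist_torque"].round(2))
E
```

```text
14.875 [ 0.4267 -0.3736  0.2352] [-3.14   0.004  3.094] 0.45409959997973504 61.8652617931366 [ 1.1 -0.8 -5.5] [-0.04  0.05  0.04]
```

drive_tool --pt "-1 -0.3 0.4 0 0.17" --pt "-1 -0.7 1 0 0.34" --pt "-1 -1.1 1.6 0 0.52" --pt "-1 -1.5 2.2 0 0.7" --pt "-1 -1.9 2.8 0 0.87" --pt "-1 -2.3 3.4 0 1.05" --pt "-1 -2.7 4 0 1.22" --pt "-1 -3.1 4.6 0 1.4" --pt "-1 -3.5 5.2 0 1.57" --pt "-1 -3.9 5.8 0 1.75" --pt "-1 -4.3 6.4 0 1.92" --pt "-1 -4.7 7 0 2.1" --pt "-1 -5.1 7.6 0 2.27" --pt "-1 -5.5 8.1 0 2.45" --pt "-1 -5.8 8.5 0 2.62" --pt "-1 -5.92 8.7 0 2.8" --pt "-1 -5.92 8.7 1 2.95" --pt "-1 -5.92 8.7 2.5 2.95" --pt "-1 -5.92 8.7 3.67 2.95" --pt "-1 -5.92 8.7 3.67 2.95"

```text
t: 17.42
eef_pos: [0.6139, -0.119, 0.1174]
tool_rot: [-3.139, 0.006, 0.145]
ft_force: [1.1, -0.3, -3.1]
width: 0.459
grip_force: 61.7
```

drive_tool --pt "-1 0.07 0.09 0.4 0" --pt "-1 0.07 0.09 0.9 0" --pt "-1 0.07 0.09 1.15 0" --pt "-1 0.07 0.09 1.22 0" --pt "-1 0.07 0.09 1.29 0" --pt "-1 0.07 0.09 1.36 0" --pt "-1 0.07 0.09 1.36 0"

```text
t: 18.3
eef_pos: [0.6184, -0.1225, 0.0838]
tool_rot: [-3.14, -0.001, 0.145]
ft_force: [-13.3, 6.7, 22.0]
width: 0.461
grip_force: 65.4
```

drive_tool --pt "-1 0 0 0.07 0" --pt "-1 0 0 0.14 0" --pt "-1 0 0 0.21 0" --pt "-1 0 0 0.28 0" --pt "-1 0 0 0.28 0" --pt "-1 0 0 0.28 0"

```text
t: 19.05
eef_pos: [0.619, -0.1226, 0.0814]
tool_rot: [-3.138, -0.006, 0.145]
ft_force: [-33.4, 16.5, 68.3]
width: 0.453
grip_force: 74.2
```

```bash
python3 - <<'E'
from h import *
s,d,C=look("side","sd8");print(s["wrist_torque"].round(2))
f=d["frame"]; cv2.imwrite("pics/sd8c.png",cv2.resize(f[170:290,170:330],None,fx=4,fy=4,interpolation=cv2.INTER_CUBIC))
# knob location by reddish-brown mask in scene
s,d,A=look("scene","sc8")
E
```

```text
[4.08 6.38 0.38]
```

drive_tool --pt "-1 -0.05 0 -0.1 0" --pt "-0.14 -0.05 0 -0.1 0" --pt "-0.14 -0.05 0 -0.1 0"

```text
t: 19.52
eef_pos: [0.6188, -0.1225, 0.0816]
tool_rot: [-3.14, -0.006, 0.146]
ft_force: [-16.4, 11.4, 41.1]
width: 0.461
grip_force: 70.5
```

drive_tool --pt "-0.1 0 0 -0.1 0" --pt "-0.1 0 0 -0.1 0" --pt "-0.09 0 0 -0.1 0" --pt "-0.09 0 0 -0.1 0"

```text
t: 20.02
eef_pos: [0.6187, -0.1225, 0.0819]
tool_rot: [-3.141, -0.005, 0.146]
ft_force: [-7.0, 6.6, 20.2]
width: 0.461
grip_force: 62.1
```

drive_tool --pt "-0.082 0 0 0 0" --pt "-0.082 0 0 0 0"

```text
t: 20.27
eef_pos: [0.6187, -0.1225, 0.0818]
tool_rot: [-3.141, -0.005, 0.146]
ft_force: [-7.0, 5.3, 20.0]
width: 0.461
grip_force: 44.2
```

drive_tool --pt "-0.079 0 0 0 0" --pt "-0.079 0 0 0 0" --pt "-0.077 0 0 0.03 0" --pt "-0.077 0 0 0.06 0"

```text
t: 20.78
eef_pos: [0.6186, -0.1225, 0.0812]
tool_rot: [-3.141, -0.005, 0.146]
ft_force: [-11.2, 7.3, 29.1]
width: 0.461
grip_force: 34.0
```

drive_tool --pt "-0.074 0 0 0 0" --pt "-0.073 -0.03 0 0.05 0" --pt "-0.073 -0.06 0 0.1 0" --pt "-0.073 -0.09 0 0.15 0" --pt "-0.073 -0.09 0 0.15 0"

```text
t: 21.4
eef_pos: [0.6151, -0.123, 0.0746]
tool_rot: [-3.141, -0.003, 0.145]
ft_force: [-7.3, 5.8, 15.4]
width: 0.466
grip_force: 26.4
```

drive_tool --pt "-0.073 0 0 0.08 0" --pt "-0.073 0 0 0.12 0" --pt "-0.073 0 0 0.12 0" --pt "-1 0 0 0.12 0" --pt "-1 0 0 0.12 0" --pt "-1 0 0 0.12 0"

```text
t: 22.15
eef_pos: [0.6143, -0.1231, 0.0712]
tool_rot: [-3.14, -0.001, 0.145]
ft_force: [-12.9, 5.9, 19.2]
width: 0.459
grip_force: 57.9
```

```bash
python3 - <<'E'
from h import *
s,d,C=look("side","sd9");f=d["frame"];a=cv2.resize(f[170:290,170:330],None,fx=2.4,fy=2.4,interpolation=cv2.INTER_CUBIC)
s,d,W=look("wrist","w9");w=cv2.resize(d["frame"],(384,288))
cv2.imwrite("pics/v9.png",np.hstack([a,w]))
E
```

```text
(no output)
```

View pics/v9.png

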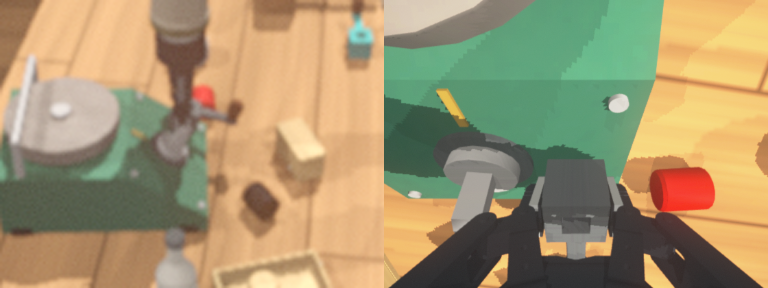

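The side view shows the crank tilted, with its arm running down the slope and its knob towards the robot. The wrist view shows the hub's uphill face between the pads, bottom edge at full-resolution row 233 and top edge at row 302. I'll check how flush it is numerically.

```bash
python3 - <<'E'
from h import *
s,d,C=load("w9");f=cv2.cvtColor(d["frame"],cv2.COLOR_BGR2GRAY).astype(int)
print("col279 rows",[(r,int(f[r,272:286].mean())) for r in range(222,360,3)])
print("row 260 cols",[(c,int(f[255:262,c].mean())) for c in range(220,340,3)])
m=np.array([.625,-.056,.07]);a=np.array([-.568,-.083,.819]);u=np.array([.819*.9895,.819*.144,.574])
for r in(229,232,235):
    o,v=ray(C,(279,r));X=o+v*((m-o)@a)/(v@a)
    print(r,X.round(4),"u",((X-m)@u).round(4),"top at 40mm along n ->",proj(C,X+.04*a).round(1),"depth",(C[1]@X+C[2])[2].round(3))
E
```

```text
col279 rows [(222, 82), (225, 81), (228, 81), (231, 81), (234, 88), (237, 88), (240, 88), (243, 88), (246, 87), (249, 88), (252, 88), (255, 87), (258, 88), (261, 87), (264, 87), (267, 87), (270, 87), (273, 87), (276, 87), (279, 87), (282, 87), (285, 87), (288, 87), (291, 87), (294, 87), (297, 87), (300, 85), (303, 81), (306, 81), (309, 81), (312, 86), (315, 92), (318, 74), (321, 80), (324, 89), (327, 91), (330, 91), (333, 91), (336, 91), (339, 95), (342, 142), (345, 143), (348, 143), (351, 143), (354, 142), (357, 145)]
row 260 cols [(220, 77), (223, 81), (226, 119), (229, 119), (232, 120), (235, 91), (238, 89), (241, 89), (244, 89), (247, 88), (250, 89), (253, 89), (256, 88), (259, 88), (262, 88), (265, 89), (268, 88), (271, 88), (274, 86), (277, 87), (280, 87), (283, 87), (286, 88), (289, 87), (292, 88), (295, 91), (298, 89), (301, 90), (304, 90), (307, 90), (310, 91), (313, 91), (316, 92), (319, 92), (322, 93), (325, 129), (328, 139), (331, 140), (334, 140), (337, 138)]
229 [ 0.6371 -0.1194  0.072 ] u 0.0035 top at 40mm along n -> [278.7 312.4] depth 0.153
232 [ 0.6349 -0.1197  0.0704] u 0.0008 top at 40mm along n -> [278.8 314.6] depth 0.155
235 [ 0.6327 -0.12    0.0688] u -0.002 top at 40mm along n -> [278.8 316.7] depth 0.157
```

```bash
python3 - <<'E'
from h import *
s,d,C=load("w9")
_,ds,B=load("sd9"); sS,dS,A=look("scene","sc9")
ps=np.radians(8.3);xm=np.array([np.cos(ps),np.sin(ps),0]);zz=np.array([0,0,1.])
o,v=ray(C,(279,233));m=np.array([.625,-.056,.07]);a=np.array([-.568,-.083,.819]);X=o+v*((m-o)@a)/(v@a)
for th in(15,20,25,30,35,40):
    t=np.radians(th);n=-np.sin(t)*xm+np.cos(t)*zz;uu=np.cos(t)*xm+np.sin(t)*zz
    kn=X-.09*uu+.057*n   # knob middle
    print(th,"face top row",proj(C,X+.04*n)[1].round(1),"bore edge row",proj(C,X+.04*n-.011*uu)[1].round(1),"barstart row",proj(C,X+.04*n-.040*uu)[1].round(1),"knob side",proj(B,kn).round(1),"scene",proj(A,kn).round(1))
for nm,D,c in(("side",ds,(267,215)),("scene",dS,(235,215))):
    f=D["frame"];h=cv2.cvtColor(f,cv2.COLOR_BGR2HSV);k=cv2.inRange(h,(0,60,25),(14,200,110))
    n,l,st,ce=cv2.connectedComponentsWithStats(k)
    print(nm,[(st[i,4],ce[i].round(1).tolist()) for i in range(1,n) if st[i,4]>15 and np.hypot(*(ce[i]-c))<60])
E
```

```text
15 face top row 297.5 bore edge row 316.0 barstart row 357.1 knob side [267.6 213.5] scene [256.3 209.9]
20 face top row 303.3 bore edge row 319.1 barstart row 353.8 knob side [268.2 215.4] scene [256.6 211. ]
25 face top row 308.1 bore edge row 321.3 barstart row 349.8 knob side [268.6 217.3] scene [256.8 212.3]
30 face top row 312.1 bore edge row 322.7 barstart row 345.2 knob side [268.8 219.1] scene [256.9 213.8]
35 face top row 315.2 bore edge row 323.2 barstart row 340.1 knob side [268.7 221. ] scene [257.1 215.6]
40 face top row 317.5 bore edge row 323.0 barstart row 334.5 knob side [268.5 222.9] scene [257.2 217.5]
side [(np.int32(256), [245.6, 198.2]), (np.int32(39), [276.0, 254.8])]
scene []
```

```bash
python3 - <<'E'
from h import *
s,d,C=load("w9");f=d["frame"];h=cv2.cvtColor(f,cv2.COLOR_BGR2HSV)
m=np.array([.625,-.056,.07]);a=np.array([-.568,-.083,.819]);u=np.array([.8104,.118,.574]);y=np.array([-.144,.9895,0])
print("pred strip ends",[proj(C,m+k*u+.002*a).round(1).tolist() for k in(.039,.065)],"boss uphill top",proj(C,m+.024*u+.014*a).round(1),"R",proj(C,m-.024*y+.014*a).round(1),"base uphill",proj(C,m+.024*u).round(1),"screw?",proj(C,m+.059*u-.084*y).round(1))
k=cv2.inRange(h,(15,120,100),(32,255,255));k[:,:60]=0;k[:100]=0;k[200:]=0;k[:,150:]=0
c=max(cv2.findContours(k,0,2)[0],key=cv2.contourArea);print("strip",cv2.minAreaRect(c),c[:,0].min(0),c[:,0].max(0))
g=cv2.inRange(h,(0,0,120),(180,40,255));g[:,210:]=0;g[:190]=0;g[330:]=0;g[:,:60]=0
c=max(cv2.findContours(g,0,2)[0],key=cv2.contourArea)[:,0];print("boss face top row px",c[c[:,1].argmin()],"right",c[c[:,0].argmax()])
# hub bottom edge by saturation
print([(r,int(h[r,272:286,1].mean())) for r in range(220,245,2)],[(r,int(h[r,272:286,1].mean())) for r in range(296,346,3)])
E
```

```text
pred strip ends [[112.1, 183.8], [77.6, 130.9]] boss uphill top [118.6 230.9] R [191.6 258.6] base uphill [128.4 203.1] screw? [336.2 141.1]
strip ((100.13719177246094, 156.2689666748047), (69.21697235107422, 15.922307014465332), 57.2647705078125) [ 76 130] [122 184]
boss face top row px [129 213] right [193 267]
[(220, 97), (222, 96), (224, 95), (226, 94), (228, 94), (230, 94), (232, 34), (234, 12), (236, 10), (238, 11), (240, 10), (242, 9), (244, 9)] [(296, 5), (299, 4), (302, 6), (305, 6), (308, 7), (311, 8), (314, 9), (317, 7), (320, 9), (323, 7), (326, 7), (329, 7), (332, 8), (335, 9), (338, 9), (341, 8), (344, 9)]
```

drive_tool --pt "-1 -0.2 0 -0.5 0" --pt "-1 -0.4 0 -1.2 0" --pt "-1 -0.6 0 -2 0" --pt "-1 -0.6 -0.7 -2.8 0" --pt "-1 -0.6 -1.4 -2.8 0" --pt "-1 -0.6 -2.1 -2.8 0" --pt "-1 -0.6 -2.1 -2.8 0" --pt "-1 -0.6 -2.1 -2.8 0"

```text
t: 23.3
eef_pos: [0.5874, -0.0642, 0.153]
tool_rot: [3.141, -0.001, 0.144]
ft_force: [-0.3, -0.2, -4.9]
width: 0.456
grip_force: 62.1
```

```bash
python3 - <<'E'
from h import *
s,d,C=look("wrist","w10");e=s["eef_pos"];print(e.round(4),s["tool_rot"].round(3))
for n,T in(("st1",(.5874,-.0634,.1318)),("st2",(.6135,-.0596,.0942))): print(n,(totool(s,np.array(T)-e)/.03).round(2))
h=cv2.cvtColor(d["frame"],cv2.COLOR_BGR2HSV);f=d["frame"]
g=cv2.cvtColor(f,cv2.COLOR_BGR2GRAY).astype(int)
print([(r,int(g[r,272:286].mean()),int(h[r,272:286,1].mean())) for r in range(200,350,3)])
m=np.array([.6253,-.0578,.07]);a=np.array([-.568,-.083,.819])
print("spindle base/tip px",proj(C,m+.014*a),proj(C,m+.05*a))
cv2.imwrite("pics/w10c.png",f[120:370,130:430])
E
```

```text
[ 0.5874 -0.0642  0.153 ] [ 3.141e+00 -1.000e-03  1.440e-01]
st1 [ 0.   -0.03  0.71]
st2 [ 0.88 -0.03  1.96]
[(200, 205, 19), (203, 205, 18), (206, 205, 19), (209, 196, 17), (212, 222, 12), (215, 232, 10), (218, 222, 11), (221, 213, 16), (224, 214, 16), (227, 211, 20), (230, 175, 134), (233, 90, 17), (236, 89, 14), (239, 89, 13), (242, 88, 14), (245, 87, 14), (248, 87, 14), (251, 87, 13), (254, 86, 12), (257, 86, 13), (260, 86, 12), (263, 86, 11), (266, 85, 11), (269, 85, 10), (272, 85, 10), (275, 84, 10), (278, 84, 8), (281, 84, 8), (284, 84, 8), (287, 83, 7), (290, 83, 7), (293, 83, 7), (296, 84, 7), (299, 83, 7), (302, 78, 10), (305, 77, 11), (308, 77, 12), (311, 78, 12), (314, 78, 12), (317, 72, 13), (320, 70, 14), (323, 85, 10), (326, 86, 10), (329, 88, 12), (332, 89, 12), (335, 88, 13), (338, 89, 13), (341, 126, 10), (344, 136, 9), (347, 136, 10)]
spindle base/tip px [278.41753344 178.90583027] [278.32888904 222.53623687]
```

The tone steps fit a tilt nearer 20° than 35° (face top at row 302, bore at 317–341). I'll go back and press it on the slope again with the loosened grip.

drive_tool --pt "-1 0.6 0.7 0 0" --pt "-1 0.6 1.5 0.5 0" --pt "-1 0.6 2.1 1.5 0" --pt "-1 0.6 2.1 2.4 0" --pt "-1 0.6 2.1 2.75 0" --pt "-0.09 0.6 2.1 2.8 0" --pt "-0.082 0.6 2.1 2.82 0" --pt "-0.078 0.6 2.1 2.85 0" --pt "-0.075 0.57 2.1 2.88 0" --pt "-0.073 0.54 2.1 2.92 0" --pt "-0.072 0.5 2.1 2.96 0" --pt "-0.071 0.46 2.1 3 0" --pt "-0.071 0.46 2.1 3 0"

```text
t: 24.98
eef_pos: [0.611, -0.1249, 0.0648]
tool_rot: [3.14, -0.003, 0.144]
ft_force: [-4.5, 1.2, 7.8]
width: 0.461
grip_force: 22.9
```

drive_tool --pt "-0.071 0.04 0 0.06 0" --pt "-0.071 0.08 0 0.12 0" --pt "-0.071 0.08 0 0.12 0" --pt "-1 0.08 0 0.12 0" --pt "-1 0.08 0 0.12 0" --pt "-1 0 0 0 0"

```text
t: 25.72
eef_pos: [0.6104, -0.1245, 0.0633]
tool_rot: [3.141, -0.001, 0.144]
ft_force: [-0.6, -0.0, -4.5]
width: 0.458
grip_force: 60.9
```

```bash
cat > tilt.py <<'E'
from h import *
s,d,C=look("wrist","wt");e=s["eef_pos"];print(s["t"],e.round(4),s["ft_force"].round(1))
f=d["frame"];h=cv2.cvtColor(f,cv2.COLOR_BGR2HSV);g=cv2.cvtColor(f,cv2.COLOR_BGR2GRAY).astype(int)
col=[(int(g[r,272:286].mean()),int(h[r,272:286,1].mean())) for r in range(0,400)]
print("steps",[(r,col[r-2],col[r+2]) for r in range(190,380) if abs(col[r+2][0]-col[r-2][0])>3 or abs(col[r+2][1]-col[r-2][1])>15])
rb=[r for r in range(200,300) if col[r][1]<25 and col[r-2][1]>40]
ps=np.radians(8.3);xm=np.array([np.cos(ps),np.sin(ps),0]);zz=np.array([0,0,1.])
m=np.array([.6253,-.0578,.07]);a=np.array([-.568,-.083,.819]);r0=rb[0];print("bottom edge row",r0)
o,v=ray(C,(279,r0));X=o+v*((m-o)@a)/(v@a)
for th in(20,25,30,33,35,38):
    t=np.radians(th);n=-np.sin(t)*xm+np.cos(t)*zz;uu=np.cos(t)*xm+np.sin(t)*zz;H=X-.02*uu
    print(th,"rows top,bore1,bore2,end",[proj(C,X+.04*n-k*uu)[1].round(1) for k in(0,.011,.029,.04)],"TCP in crank (u,n)",((e-H)@uu).round(4),((e-H)@n).round(4),"H-e mach x,z",((H-e)@xm).round(4),(H-e)[2].round(4))
E
python3 tilt.py
```

```text
25.725 [ 0.6104 -0.1245  0.0633] [-0.6 -0.  -4.5]
steps [(217, (133, 106), (120, 106)), (218, (132, 106), (99, 102)), (219, (133, 107), (88, 99)), (220, (131, 108), (88, 98)), (221, (120, 106), (86, 98)), (222, (99, 102), (83, 97)), (223, (88, 99), (82, 96)), (224, (88, 98), (81, 95)), (225, (86, 98), (81, 96)), (234, (81, 94), (90, 31)), (235, (81, 94), (93, 14)), (236, (81, 94), (93, 12)), (237, (82, 86), (93, 11)), (238, (90, 31), (93, 11)), (323, (95, 8), (88, 10)), (324, (95, 9), (81, 12)), (325, (94, 9), (84, 12)), (326, (95, 9), (85, 10)), (328, (81, 12), (86, 10)), (332, (86, 10), (93, 12)), (333, (86, 11), (100, 11)), (334, (86, 12), (106, 10)), (335, (89, 12), (113, 9)), (336, (93, 12), (115, 9)), (337, (100, 11), (115, 9)), (338, (106, 10), (113, 9)), (342, (113, 9), (122, 8)), (343, (113, 8), (128, 7)), (344, (114, 8), (130, 8)), (345, (116, 8), (131, 7)), (346, (122, 8), (131, 7)), (361, (133, 8), (106, 46)), (362, (133, 8), (82, 104)), (363, (133, 8), (75, 132)), (364, (130, 11), (73, 131)), (365, (106, 46), (70, 130)), (366, (82, 104), (66, 128)), (367, (75, 132), (64,
[... 519 characters left out ...]
.0 0.0052 H-e mach x,z 0.0022 -0.0047
30 rows top,bore1,bore2,end [np.float64(320.1), np.float64(330.5), np.float64(345.0), np.float64(352.6)] TCP in crank (u,n) 0.0006 0.0069 H-e mach x,z 0.003 -0.0062
33 rows top,bore1,bore2,end [np.float64(322.0), np.float64(330.8), np.float64(343.0), np.float64(349.4)] TCP in crank (u,n) 0.0009 0.0079 H-e mach x,z 0.0035 -0.0071
35 rows top,bore1,bore2,end [np.float64(323.1), np.float64(330.9), np.float64(341.5), np.float64(347.1)] TCP in crank (u,n) 0.0012 0.0085 H-e mach x,z 0.0039 -0.0077
38 rows top,bore1,bore2,end [np.float64(324.5), np.float64(330.7), np.float64(339.2), np.float64(343.6)] TCP in crank (u,n) 0.0017 0.0095 H-e mach x,z 0.0045 -0.0085
```

The hub is flush at 35° now. Next I'll carry it over the spindle tip.

drive_tool --pt "-1 -0.3 0 -0.5 0" --pt "-1 -0.4 0 -1.5 0" --pt "-1 -0.47 -0.2 -2.6 0" --pt "-1 -0.47 -1 -2.8 0" --pt "-1 -0.47 -1.7 -2.8 0" --pt "-1 -0.47 -2.13 -2.8 0" --pt "-1 -0.47 -2.13 -2.5 0" --pt "-1 -0.47 -2.13 -2.3 0" --pt "-1 -0.47 -2.13 -2.3 0"

```text
t: 26.9
eef_pos: [0.5864, -0.0636, 0.1303]
tool_rot: [3.141, 0.001, 0.143]
ft_force: [0.5, -0.1, -4.6]
width: 0.462
grip_force: 61.5
```

```bash
python3 - <<'E'
from h import *
s,d,C=look("wrist","w11");e=s["eef_pos"];print(s["t"],e.round(4),s["tool_rot"].round(3),s["ft_force"].round(1))
for n,T in(("st1",(.5873,-.0634,.1268)),("st2",(.6135,-.0596,.0892))): print(n,(totool(s,np.array(T)-e)/.03).round(2))
h=cv2.cvtColor(d["frame"],cv2.COLOR_BGR2HSV)
k=cv2.inRange(h,(15,120,100),(32,255,255));k[200:]=0
c=[x for x in cv2.findContours(k,0,2)[0] if 60<cv2.contourArea(x)<900];print([(cv2.minAreaRect(x)[0],cv2.boundingRect(x)) for x in c])
m=np.array([.6253,-.0578,.07]);u=np.array([.8104,.118,.574]);print([proj(C,m+k*u).round(1) for k in(.039,.052,.065)])
r=h[240:300,200:360,1].mean(0);print("hub cols",[(i+200,int(v)) for i,v in enumerate(cv2.cvtColor(d["frame"],6)[250:290,200:360].mean(0)) if i%6==0])
E
```

```text
26.9 [ 0.5864 -0.0636  0.1303] [3.141e+00 1.000e-03 1.430e-01] [ 0.5 -0.1 -4.6]
st1 [ 0.03 -0.    0.12]
st2 [ 0.92 -0.    1.37]
[((277.5, 100.5), (273, 78, 10, 46)), ((13.5, 5.5), (0, 0, 28, 12))]
[array([279.3, 120.1]), array([279.3,  99.5]), array([279.2,  76.1])]
hub cols [(200, 137), (206, 128), (212, 114), (218, 142), (224, 158), (230, 127), (236, 95), (242, 95), (248, 94), (254, 94), (260, 93), (266, 93), (272, 92), (278, 93), (284, 93), (290, 92), (296, 94), (302, 94), (308, 95), (314, 95), (320, 96), (326, 121), (332, 149), (338, 166), (344, 136), (350, 143), (356, 183)]
```

drive_tool --pt "-1 0.03 0 0.12 0" --pt "-1 0.15 0 0.29 0" --pt "-1 0.27 0 0.45 0" --pt "-1 0.38 0 0.61 0" --pt "-1 0.38 0 0.61 0"

```text
t: 27.58
eef_pos: [0.5985, -0.0612, 0.1156]
tool_rot: [-3.14, -0.001, 0.145]
ft_force: [-12.3, 4.7, 23.7]
width: 0.461
grip_force: 65.8
```

drive_tool --pt "-1 -0.05 0 0 0.05" --pt "-1 -0.05 0 0.03 0.1" --pt "-1 -0.03 0 0.08 0.1" --pt "-1 0 0 0.12 0.1" --pt "-1 0 0 0.12 0.1"

```text
t: 28.2
eef_pos: [0.5993, -0.062, 0.1136]
tool_rot: [-3.142, -0.003, 0.044]
ft_force: [-12.5, 3.5, 32.1]
width: 0.455
grip_force: 67.5
```

drive_tool --pt "-1 0.03 0 0.05 0.13" --pt "-1 0.06 0 0.1 0.07" --pt "-1 0.06 0 0.1 0.0" --pt "-1 0.06 0 0.1 -0.06" --pt "-1 0.06 0 0.1 -0.06"

```text
t: 28.82
eef_pos: [0.5997, -0.0607, 0.1056]
tool_rot: [-3.141, 0.001, 0.104]
ft_force: [-1.7, -0.6, -5.8]
width: 0.459
grip_force: 63.4
```

drive_tool --pt "-1 0.13 0 0.13 -0.02" --pt "-1 0.24 0 0.27 -0.04" --pt "-1 0.34 0 0.41 -0.04" --pt "-1 0.44 0 0.55 -0.04" --pt "-1 0.46 0 0.6 -0.04" --pt "-1 0.46 0 0.6 -0.04"

```text
t: 29.58
eef_pos: [0.6087, -0.0605, 0.0897]
tool_rot: [-3.137, 0.009, 0.14]
ft_force: [-33.9, 6.4, 28.4]
width: 0.462
grip_force: 67.5
```

drive_tool --pt "-1 -0.06 0 -0.04 0" --pt "-0.08 -0.06 0 -0.04 0" --pt "-0.072 -0.04 0 -0.02 0" --pt "-0.072 0 0 0.04 0" --pt "-0.072 0.03 0 0.08 0" --pt "-0.072 0.03 0 0.08 0"

```text
t: 30.32
eef_pos: [0.6115, -0.0601, 0.0871]
tool_rot: [-3.139, 0.005, 0.141]
ft_force: [-24.0, 3.2, 19.1]
width: 0.467
grip_force: 27.2
```

drive_tool --pt "0.1 0 0 0 0" --pt "0.3 0 0 0 0" --pt "0.3 0 0 -0.5 0" --pt "0.3 0 0 -1.5 0" --pt "0.3 0 0 -3 0" --pt "0.3 -0.3 0 -4 0" --pt "0.3 -0.3 0 -4 0"

```text
t: 31.2
eef_pos: [0.6068, -0.0619, 0.2095]
tool_rot: [3.14, -0.005, 0.144]
ft_force: [-0.1, 0.3, -0.2]
width: 0.651
grip_force: 0.0
```

```bash
python3 - <<'E'
from h import *
s,d,C=look("wrist","w12");e=s["eef_pos"];print(s["t"],e.round(4),s["tool_rot"].round(3))
f=d["frame"];g=cv2.cvtColor(f,cv2.COLOR_BGR2GRAY);h=cv2.cvtColor(f,cv2.COLOR_BGR2HSV)
m=np.array([.6253,-.0578,.07]);a=np.array([-.568,-.083,.819]);u=np.array([.8104,.118,.574]);y=np.array([-.144,.9895,0])
for d0 in(14,17,20):
  H=m+d0*1e-3*a
  print(d0,{n:proj(C,H+p[0]*u+p[1]*y+p[2]*a).round(1).tolist() for n,p in dict(upTopL=(.02,.02,.04),upTopR=(.02,-.02,.04),dnTopL=(-.02,.02,.04),dnTopR=(-.02,-.02,.04),upBot=(.02,0,0),knob=(-.07,0,.071),barEnd=(-.081,0,.038)).items()})
L=cv2.createLineSegmentDetector().detect(g[150:400,200:360])[0][:,0]+np.array([200,150,200,150])
for l in L:
  n=np.hypot(l[2]-l[0],l[3]-l[1])
  if n>18: print(l.round(),round(n))
k=cv2.inRange(h,(0,70,20),(14,220,120));n,l,st,ce=cv2.connectedComponentsWithStats(k);print([(st[i].tolist(),ce[i].round(1).tolist()) for i in range(1,n) if st[i,4]>60])
E
```

```text
31.2 [ 0.6068 -0.0619  0.2095] [ 3.14  -0.005  0.144]
14 {'upTopL': [251.2, 209.4], 'upTopR': [304.5, 209.4], 'dnTopL': [254.6, 237.2], 'dnTopR': [301.5, 237.1], 'upBot': [277.9, 170.3], 'knob': [278.2, 294.3], 'barEnd': [278.3, 266.9]}
17 {'upTopL': [251.0, 212.7], 'upTopR': [304.7, 212.6], 'dnTopL': [254.4, 240.2], 'dnTopR': [301.7, 240.1], 'upBot': [277.9, 173.0], 'knob': [278.2, 297.5], 'barEnd': [278.3, 269.6]}
20 {'upTopL': [250.8, 216.0], 'upTopR': [304.9, 215.9], 'dnTopL': [254.3, 243.3], 'dnTopR': [301.8, 243.2], 'upBot': [277.9, 175.7], 'knob': [278.2, 300.7], 'barEnd': [278.3, 272.4]}
[350. 350. 334. 292.] 61
[223. 299. 209. 350.] 52
[241. 254. 253. 281.] 29
[341. 382. 350. 350.] 33
[209. 350. 219. 383.] 34
[239. 371. 280. 378.] 42
[335. 291. 337. 261.] 30
[250. 286. 223. 300.] 31
[261. 286. 265. 265.] 21
[280. 377. 333. 371.] 53
[288. 276. 286. 297.] 21
[254. 172. 301. 172.] 46
[284. 254. 286. 276.] 21
[338. 318. 274. 338.] 67
[221. 236. 201. 232.] 21
[286. 160. 261. 163.] 25
[305. 283. 332. 289.] 28
[202. 301. 217. 260.] 44
[342. 262. 358. 303.] 44
[288. 366. 346. 348.] 61
[288. 290. 305. 283.] 19
[252. 325. 219. 321.] 33
[244. 304. 265. 296.] 23
[214. 244. 232. 249.] 18
[358. 235. 303. 229.] 56
[221. 317. 249. 320.] 29
[210. 174. 238. 165.] 30
[213. 203. 208. 178.] 25
[303. 223. 331. 227.] 28
[338. 228. 358. 230.] 20
[286. 151. 262. 153.] 24
[332. 219. 304. 219.] 28
[208. 219. 228. 219.] 20
[314. 170. 309. 197.] 28
[([0, 255, 252, 165, 4655], [170.0, 312.4]), ([263, 260, 21, 34, 377], [271.4, 272.8]), ([218, 261, 302, 126, 4967], [379.8, 325.9]), ([411, 377, 30, 43, 76], [425.7, 397.1])]
```

drive_tool --pt "-1 -0.81 -0.05 0.5 0" --pt "-1 -0.81 -0.05 1.5 0" --pt "-1 -0.81 -0.05 2.6 0" --pt "-1 -0.81 -0.05 3.0 0" --pt "-1 -0.81 -0.05 3.12 0" --pt "-1 -0.81 -0.05 3.24 0" --pt "-1 -0.81 -0.05 3.3 0"

```text
t: 32.12
eef_pos: [0.5822, -0.063, 0.108]
tool_rot: [3.141, -0.002, 0.145]
ft_force: [-3.2, 1.5, 12.0]
width: 0.001
grip_force: 6.3
```

drive_tool --pt "-1 0 0 0.06 0" --pt "-1 0 0 0.12 0" --pt "-1 0 0 0.18 0" --pt "-1 0 0 0.18 0" --pt "-1 0 0 -1 0" --pt "-1 0 0 -2.5 0" --pt "-1 0.8 0 -3.5 0" --pt "-1 0.8 0 -3.5 0"

```text
t: 33.12
eef_pos: [0.6075, -0.0593, 0.2147]
tool_rot: [3.14, -0.005, 0.146]
ft_force: [-0.3, -0.3, -0.9]
width: -0.001
grip_force: 0.0
```

```bash
cat > home.py <<'E'
from h import *
s,d,C=look("wrist","w13");e=s["eef_pos"];print(s["t"],e.round(4),s["tool_rot"].round(3))
f=d["frame"];g=cv2.cvtColor(f,cv2.COLOR_BGR2GRAY);h=cv2.cvtColor(f,cv2.COLOR_BGR2HSV)
m=np.array([.6253,-.0578,.07]);a=np.array([-.568,-.083,.819]);u=np.array([.8104,.118,.574])
for d0 in(14,17): print(d0,[proj(C,m+d0*1e-3*a+.02*u+z*a).round(1) for z in(0,.04)],"boss face uphill rim",proj(C,m+.024*u+.014*a).round(1),"knob mid",proj(C,m+(d0*1e-3+.071)*a-.07*u).round(1))
L=cv2.createLineSegmentDetector().detect(g[140:300,230:330])[0][:,0]+np.array([230,140,230,140])
for l in L:
  if np.hypot(l[2]-l[0],l[3]-l[1])>18 and abs(l[3]-l[1])<8: print(l.round(1))
k=cv2.inRange(h,(0,70,20),(14,220,120));n,l,st,ce=cv2.connectedComponentsWithStats(k);print([(st[i].tolist(),ce[i].round(1).tolist()) for i in range(1,n) if 60<st[i,4]<1500])
E
python3 home.py
```

```text
33.125 [ 0.6075 -0.0593  0.2147] [ 3.14  -0.005  0.146]
14 [array([280.9, 170.3]), array([281.1, 208.5])] boss face uphill rim [281. 167.] knob mid [280.6 292.1]
17 [array([280.9, 172.9]), array([281.1, 211.7])] boss face uphill rim [281. 167.] knob mid [280.6 295.2]
[258.1 171.7 303.1 172.4]
[289.2 160.5 264.3 162.4]
[257.1 151.9 277.8 147.9]
[305.7 222.6 328.3 225.6]
[328.5 231.2 304.1 227.1]
[328.1 218.6 306.8 218.1]
[279.7 147.8 300.9 151.8]
[([223, 220, 21, 12, 94], [232.3, 224.0]), ([203, 254, 62, 47, 1106], [225.8, 273.4]), ([278, 257, 5, 32, 115], [279.8, 270.7]), ([295, 267, 19, 33, 240], [304.8, 279.9]), ([17, 295, 231, 125, 888], [152.7, 339.1])]
```

```bash
python3 - <<'E'
from h import *
s,d,C=load("w13")
m=np.array([.6253,-.0578,.07]);a=np.array([-.568,-.083,.819]);u=np.array([.8104,.118,.574])
for r,n in((.024,.014),(.024,.0),(.0315,0),(.0315,.003),(.039,0),(.039,.002)): print(r,n,proj(C,m+r*u+n*a).round(1))
f=d["frame"];g=cv2.cvtColor(f,cv2.COLOR_BGR2GRAY);h=cv2.cvtColor(f,cv2.COLOR_BGR2HSV)
print([(r,int(g[r,270:290].mean()),int(h[r,270:290,1].mean())) for r in range(126,262,2)])
E
```

```text
0.024 0.014 [281. 167.]
0.024 0.0 [280.9 155.1]
0.0315 0 [281.  148.6]
0.0315 0.003 [281.  151.1]
0.039 0 [281.  141.8]
0.039 0.002 [281.  143.5]
[(126, 123, 116), (128, 125, 116), (130, 123, 115), (132, 125, 116), (134, 124, 114), (136, 124, 116), (138, 124, 116), (140, 125, 117), (142, 123, 116), (144, 118, 100), (146, 109, 100), (148, 104, 90), (150, 80, 21), (152, 89, 11), (154, 99, 9), (156, 99, 9), (158, 99, 8), (160, 117, 12), (162, 144, 16), (164, 169, 16), (166, 172, 17), (168, 187, 17), (170, 189, 16), (172, 143, 13), (174, 96, 8), (176, 96, 8), (178, 95, 6), (180, 95, 7), (182, 96, 7), (184, 95, 6), (186, 95, 7), (188, 95, 8), (190, 96, 8), (192, 96, 7), (194, 96, 7), (196, 95, 8), (198, 96, 7), (200, 96, 8), (202, 96, 9), (204, 96, 9), (206, 96, 10), (208, 96, 11), (210, 100, 10), (212, 102, 11), (214, 103, 11), (216, 103, 12), (218, 123, 17), (220, 153, 21), (222, 153, 22), (224, 104, 23), (226, 84, 25), (228, 96, 19), (230, 102, 17), (232, 110, 16), (234, 113, 16), (236, 114, 18), (238, 122, 48), (240, 123, 51), (242, 124, 52), (244, 126, 53), (246, 127, 54), (248, 129, 56), (250, 126, 53), (252, 119, 42), (254, 117, 37), (256, 106, 34), (258, 103, 38), (260, 101, 39)]
```

The hub edges at rows 172 and 209.5 fit a home seating (170–171 and 208.5–209.5 predicted), so the crank is on. Next I'll work out the knob's circle for the turn.

```bash
python3 - <<'E'
from h import *
from workcell import arm
s=arm.observe();e=s["eef_pos"]
m=np.array([.6253,-.0578,.07]);a=np.array([-.568,-.083,.819]);u=np.array([.8104,.118,.574]);y=np.array([-.144,.9895,0])
K=lambda p:m+.079*a+.07*(np.cos(np.radians(p))*u+np.sin(np.radians(p))*y)-np.array([0,0,.019])
print("to start",(totool(s,K(180)-e)/.03).round(2),K(180))
for p in range(180,-1,-12): print(p,(totool(s,K(p)-K(180))/.03).round(2).tolist())
# knob phase from scene/side now
_,d1,A=look("scene","sc14");_,d2,B=look("side","sd14")
for p in(165,172,180,188,195):
  k=m+.069*a+.07*(np.cos(np.radians(p))*u+np.sin(np.radians(p))*y);print(p,proj(A,k).round(1),proj(B,k).round(1))
for D,c in((d1,(257,215)),(d2,(262,215))):
  h=cv2.cvtColor(D["frame"],cv2.COLOR_BGR2HSV);k=cv2.inRange(h,(0,60,15),(16,220,115));n,l,st,ce=cv2.connectedComponentsWithStats(k)
  print([(int(st[i,4]),ce[i].round(1).tolist()) for i in range(1,n) if st[i,4]>12 and np.hypot(*(ce[i]-c))<45])
E
```

```text
to start [-2.79  0.03  4.57] [ 0.5237   -0.072617  0.075521]
180 [0.0, 0.0, 0.0]
168 [0.04, -0.49, -0.03]
156 [0.17, -0.95, -0.12]
144 [0.37, -1.37, -0.26]
132 [0.63, -1.73, -0.44]
120 [0.96, -2.02, -0.67]
108 [1.32, -2.22, -0.92]
96 [1.72, -2.32, -1.2]
84 [2.12, -2.32, -1.48]
72 [2.51, -2.22, -1.75]
60 [2.87, -2.02, -2.01]
48 [3.2, -1.73, -2.23]
36 [3.46, -1.37, -2.42]
24 [3.66, -0.94, -2.56]
12 [3.79, -0.48, -2.64]
0 [3.83, 0.01, -2.67]
165 [284.  216.8] [266.4 231.2]
172 [281.1 216.4] [266.7 229.8]
180 [277.8 216. ] [266.8 228.1]
188 [274.4 215.8] [266.5 226.2]
195 [271.5 215.8] [266.1 224.4]
[(93, [282.9, 213.5]), (23, [268.7, 210.2]), (28, [223.0, 243.1])]
[(76, [245.1, 230.9]), (116, [277.9, 253.7])]
```

drive_tool --pt "0.4 -1.4 0 0 0" --pt "0.4 -2.79 0 0.5 0" --pt "0.4 -2.79 0 2 0" --pt "0.4 -2.79 0 3.5 0" --pt "0.4 -2.79 0 4.5 0" --pt "0.4 -2.79 0 4.5 0" --pt "-0.3 -2.79 0 4.5 0" --pt "-0.44 -2.79 0 4.5 0" --pt "-0.48 -2.79 0 4.5 0" --pt "-0.48 -2.79 0 4.5 0" --pt "-0.48 -2.79 0 4.5 0"

```text
t: 34.65
eef_pos: [0.523, -0.0713, 0.0775]
tool_rot: [3.141, -0.001, 0.145]
ft_force: [-0.9, 0.3, 7.3]
width: 0.267
grip_force: 24.5
```

drive_tool --pt "-0.48 0.04 -0.49 -0.03 0" --pt "-0.48 0.17 -0.95 -0.12 0" --pt "-0.48 0.37 -1.37 -0.26 0" --pt "-0.48 0.63 -1.73 -0.44 0" --pt "-0.48 0.96 -2.02 -0.67 0" --pt "-0.48 1.32 -2.22 -0.92 0" --pt "-0.48 1.32 -2.22 -0.92 0"

```text
t: 35.52
eef_pos: [0.5517, -0.0016, 0.1044]
tool_rot: [3.138, 0.001, 0.143]
ft_force: [0.5, -6.5, -1.8]
width: 0.26
grip_force: 24.3
```

drive_tool --pt "-0.48 0.4 -0.1 -0.28 0" --pt "-0.48 0.8 -0.1 -0.56 0" --pt "-0.48 1.19 0 -0.83 0" --pt "-0.48 1.55 0.2 -1.09 0" --pt "-0.48 1.88 0.49 -1.31 0" --pt "-0.48 2.14 0.85 -1.5 0" --pt "-0.48 2.34 1.28 -1.64 0" --pt "-0.48 2.47 1.74 -1.72 0" --pt "-0.48 2.51 2.23 -1.75 0" --pt "-0.48 2.51 2.23 -1.75 0" --pt "-0.48 2.51 2.23 -1.75 0"

```text
t: 36.9
eef_pos: [0.6417, -0.0506, 0.1606]
tool_rot: [-3.14, -0.012, 0.151]
ft_force: [13.4, 10.3, 15.9]
width: 0.264
grip_force: 26.1
```

```bash
python3 - <<'E'
from h import *
from workcell import arm
s=arm.observe();e=s["eef_pos"]
m=np.array([.6253,-.0578,.07]);u=np.array([.8104,.118,.574]);y=np.array([-.144,.9895,0]);a=np.array([-.568,-.083,.819])
v=e+[0,0,.019]-m;print(e.round(4),"u,y,n",(v@u).round(4),(v@y).round(4),(v@a).round(4))
E
```

```text
[ 0.6417 -0.0506  0.1606] u,y,n 0.0771 0.0048 0.0799
```

drive_tool --pt "-0.35 0 0 0 0" --pt "-0.2 0 0 0 0" --pt "-0.2 0 0 0 0"

```text
t: 37.28
eef_pos: [0.6357, -0.055, 0.1564]
tool_rot: [-3.141, 0.001, 0.144]
ft_force: [0.8, 0.6, 0.1]
width: 0.399
grip_force: 0.6
```

```bash
python3 - <<'E'
from h import *
from workcell import arm
s=arm.observe();e=s["eef_pos"]
m=np.array([.6253,-.0578,.07]);u=np.array([.8104,.118,.574]);y=np.array([-.144,.9895,0]);a=np.array([-.568,-.083,.819])
v=e+[0,0,.019]-m;print(e.round(4),"u,y,n",(v@u).round(4),(v@y).round(4),(v@a).round(4),s["ft_force"].round(1))
_,d2,B=look("side","sd15");_,d1,A=look("scene","sc15")
for p in(-20,-10,0,10,20):
  k=m+.069*a+.07*(np.cos(np.radians(p))*u+np.sin(np.radians(p))*y);print(p,proj(A,k).round(1),proj(B,k).round(1))
a1=cv2.resize(d1["frame"][190:300,210:330],(400,367),interpolation=cv2.INTER_CUBIC);a2=cv2.resize(d2["frame"][170:280,170:290],(400,367),interpolation=cv2.INTER_CUBIC)
cv2.imwrite("pics/v15.png",np.hstack([a1,a2]))
E
```

```text
[ 0.6357 -0.055   0.1564] u,y,n 0.0692 0.0013 0.0802 [0.8 0.6 0.1]
-20 [264.4 234.5] [235.  207.4]
-10 [268.8 235.4] [234.1 209.1]
0 [273.5 236. ] [233.7 211.2]
10 [278.2 236.2] [233.9 213.6]
20 [282.9 236.1] [234.6 216.3]
```

drive_tool --pt "0 0 0 -0.5 0" --pt "0 0 0 -1.5 0" --pt "0 0 0 -2.5 0" --pt "0 -1 0 -3 0" --pt "0.3 -1.5 0 -3 0" --pt "0.3 -1.5 0 -3 0"

```text
t: 38.12
eef_pos: [0.5912, -0.0622, 0.2482]
tool_rot: [-3.141, -0.001, 0.143]
ft_force: [0.5, 0.6, -0.5]
width: 0.647
grip_force: 0.0
```

```bash
python3 - <<'E'
from h import *
m=np.array([.6253,-.0578,.07]);u=np.array([.8104,.118,.574]);y=np.array([-.144,.9895,0]);a=np.array([-.568,-.083,.819])
s,d0,C=look("wrist","w16");print(s["t"],s["eef_pos"].round(4))
_,d2,B=look("side","sd16");_,d1,A=look("scene","sc16")
f=d0["frame"]
for p in(-10,0,10):
  print(p,[proj(C,m+n*a+.07*(np.cos(np.radians(p))*u+np.sin(np.radians(p))*y)).round(1).tolist() for n in(.085,.052)],"hub bottom up edge",proj(C,m+.014*a+.02*u).round(1),"top",proj(C,m+.054*a+.02*u).round(1))
w=f[60:360,130:430]
a1=cv2.resize(d1["frame"][190:300,210:330],(327,300),interpolation=cv2.INTER_CUBIC)
a2=cv2.resize(d2["frame"][170:280,170:290],(327,300),interpolation=cv2.INTER_CUBIC)
b=np.zeros((600,727,3),np.uint8);b[:400,:400]=cv2.resize(w,(400,400));b[:300,400:]=a1;b[300:,400:]=a2
cv2.imwrite("pics/v16.png",b)
E
```

```text
38.125 [ 0.5912 -0.0622  0.2482]
-10 [[298.8, 162.8], [297.2, 130.2]] hub bottom up edge [280.4 144.7] top [280.5 177.1]
0 [[280.6, 161.7], [280.5, 129.0]] hub bottom up edge [280.4 144.7] top [280.5 177.1]
10 [[262.5, 162.9], [263.9, 130.2]] hub bottom up edge [280.4 144.7] top [280.5 177.1]
```

View pics/v16.png

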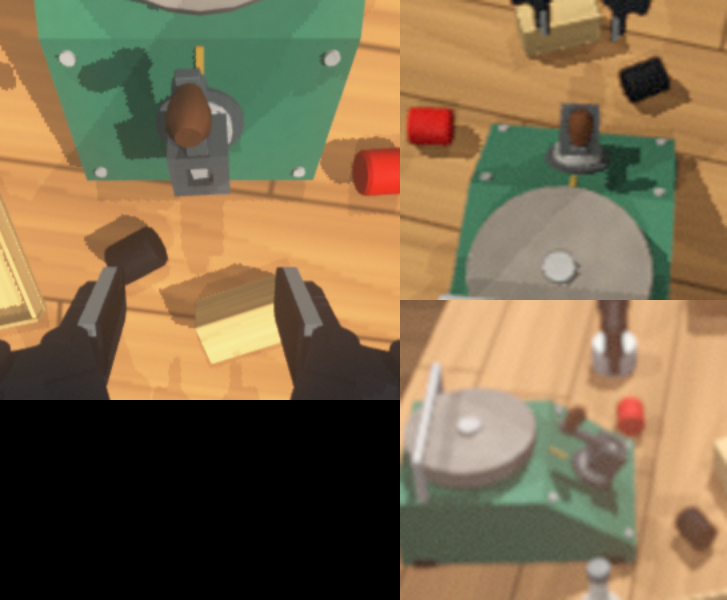

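The last picture shows the arm pointing up the slope, about 5° towards the machine's +y side (bar end at crop (189,72) against the strip at (200,58)). I'll check the seating and the angle numerically.

```bash
cat > chk.py <<'E'
import sys
from h import *
m=np.array([.6253,-.0578,.07]);u0=np.array([.8104,.118,.574]);y0=np.array([-.144,.9895,0]);a=np.array([-.568,-.083,.819])
def chk(tag,phi):
    s,d,C=load(tag);f=d["frame"];g=cv2.cvtColor(f,cv2.COLOR_BGR2GRAY);h=cv2.cvtColor(f,cv2.COLOR_BGR2HSV)
    p=np.radians(phi);u=np.cos(p)*u0+np.sin(p)*y0;y=-np.sin(p)*u0+np.cos(p)*y0
    for d0 in(14,17,20): print(d0,{n:proj(C,m+(d0*1e-3+k[2])*a+k[0]*u+k[1]*y).round(1).tolist() for n,k in dict(dnTopL=(-.02,.02,.04),dnTopR=(-.02,-.02,.04),upTopL=(.02,.02,.04),upTopR=(.02,-.02,.04),dnBot=(-.02,0,0),barEndL=(.081,.007,.038),barEndR=(.081,-.007,.038)).items()},"spindle end",proj(C,m+.05*a).round(1))
    c,r=[int(v) for v in proj(C,m+.054*a)]
    L=cv2.createLineSegmentDetector().detect(g)[0][:,0]
    for l in L:
        if np.hypot(l[2]-l[0],l[3]-l[1])>9 and abs((l[0]+l[2])/2-c)<34 and -95<(l[1]+l[3])/2-r<35: print(l.round(1).tolist())
    k=cv2.inRange(h,(15,120,100),(32,255,255));k[r-20:]=0
    print("strip",[cv2.boundingRect(x) for x in cv2.findContours(k,0,2)[0] if 20<cv2.contourArea(x)<900 and abs(cv2.boundingRect(x)[0]-c)<40],"pred",proj(C,m+.052*u0+.002*a).round(1))
    k=cv2.inRange(h,(0,70,15),(14,230,150));n,l,st,ce=cv2.connectedComponentsWithStats(k)
    print("knob",[(st[i].tolist(),ce[i].round(1).tolist()) for i in range(1,n) if st[i,4]>150 and np.hypot(*(ce[i]-(c,r)))<90],"pred mid",proj(C,m+.07*u+.072*a).round(1))
if __name__=="__main__": chk(sys.argv[1],float(sys.argv[2]))
E
python3 chk.py w16 5
```

```text
14 {'dnTopL': [261.5, 206.3], 'dnTopR': [303.4, 204.1], 'upTopL': [255.2, 178.6], 'upTopR': [302.0, 175.8], 'dnBot': [282.1, 174.0], 'barEndL': [260.5, 117.7], 'barEndR': [280.4, 116.2]} spindle end [280.5 188.6]
17 {'dnTopL': [261.3, 208.9], 'dnTopR': [303.5, 206.7], 'upTopL': [255.0, 181.2], 'upTopR': [302.1, 178.4], 'dnBot': [282.1, 176.2], 'barEndL': [260.4, 120.4], 'barEndR': [280.4, 119.0]} spindle end [280.5 188.6]
20 {'dnTopL': [261.2, 211.4], 'dnTopR': [303.6, 209.2], 'upTopL': [254.8, 183.9], 'upTopR': [302.3, 181.1], 'dnBot': [282.1, 178.4], 'barEndL': [260.2, 123.2], 'barEndR': [280.4, 121.8]} spindle end [280.5 188.6]
[298.8999938964844, 145.60000610351562, 299.8999938964844, 165.60000610351562]
[285.20001220703125, 136.5, 288.6000061035156, 144.89999389648438]
[275.3999938964844, 194.10000610351562, 284.29998779296875, 192.60000610351562]
[304.20001220703125, 165.60000610351562, 302.6000061035156, 145.60000610351562]
[302.79998779296875, 144.8000030517578, 287.70001220703125, 135.10000610351562]
[276.3999938964844, 94.4000015258789, 276.6000061035156, 110.5999984741211]
[... 608 characters left out ...]
]
[262.20001220703125, 155.39999389648438, 260.0, 164.1999969482422]
[255.0, 164.39999389648438, 254.6999969482422, 175.60000610351562]
[288.20001220703125, 198.10000610351562, 271.8999938964844, 199.10000610351562]
[271.8999938964844, 178.5, 261.8999938964844, 178.8000030517578]
[270.29998779296875, 198.1999969482422, 269.5, 188.10000610351562]
[276.8999938964844, 116.69999694824219, 263.1000061035156, 117.4000015258789]
[285.70001220703125, 124.19999694824219, 300.8999938964844, 129.8000030517578]
[311.8999938964844, 158.10000610351562, 308.79998779296875, 166.6999969482422]
strip [(277, 94, 6, 21)] pred [280.4 107.4]
knob [([254, 123, 35, 48, 1253], [271.4, 147.2])] pred mid [271.8 148.4]
```

The crank is fully home: the hub and bar edges match the d = 14 mm prediction to about 0.5 px. The arm is at +5°, so I'll regrip the knob centred on the index line to correct it.

drive_tool --pt "0.3 0.8 0.02 0 0" --pt "0.3 1.54 0.02 0.3 0" --pt "0.3 1.54 0.02 1.5 0" --pt "0.3 1.54 0.02 2.6 0" --pt "0.3 1.54 0.02 3.08 0" --pt "0.3 1.54 0.02 3.08 0" --pt "-0.3 1.54 0.02 3.08 0" --pt "-0.44 1.54 0.02 3.08 0" --pt "-0.48 1.54 0.02 3.08 0" --pt "-0.48 1.54 0.02 3.08 0" --pt "-0.48 1.54 0.02 3.08 0"

```text
t: 39.65
eef_pos: [0.6384, -0.0543, 0.1561]
tool_rot: [-3.141, -0.003, 0.146]
ft_force: [-0.5, 4.1, 6.8]
width: 0.267
grip_force: 25.3
```

```bash
python3 - <<'E'
from h import *
from workcell import arm
s=arm.observe();e=s["eef_pos"]
m=np.array([.6253,-.0578,.07]);u=np.array([.8104,.118,.574]);y=np.array([-.144,.9895,0])
v=e+[0,0,.019]-m;print(e.round(4),"u,y",(v@u).round(4),(v@y).round(4),s["ft_force"].round(1))
E
```

```text
[ 0.6384 -0.0543  0.1561] u,y 0.0714 0.0016 [-0.5  4.1  6.8]
```

drive_tool --pt "-0.48 0 0.06 0 0" --pt "-0.48 0 0.08 0 0" --pt "-0.48 0 0.08 0 0" --pt "-0.48 0 0.06 0 0" --pt "-0.3 0 0.05 0 0" --pt "0.2 0 0.05 0 0" --pt "0.2 0 0.05 0 0" --pt "0.2 0 0.05 -1 0" --pt "0.2 0 0.05 -2.5 0" --pt "0.3 -1.5 0.05 -3 0" --pt "0.3 -1.5 0.05 -3 0" --pt "0.3 -1.5 0.05 -3 0"

```text
t: 41.15
eef_pos: [0.5933, -0.0629, 0.2443]
tool_rot: [-3.141, -0.0, 0.145]
ft_force: [-0.7, -0.2, 0.2]
width: 0.65
grip_force: 0.0
```

```bash
python3 - <<'E'
from h import *
from chk import chk
s,d,C=look("wrist","w17");print(s["t"],s["eef_pos"].round(4));chk("w17",0)
E
```

```text
41.15 [ 0.5933 -0.0629  0.2443]
14 {'dnTopL': [258.2, 208.4], 'dnTopR': [300.7, 208.5], 'upTopL': [255.7, 180.4], 'upTopR': [303.2, 180.4], 'dnBot': [279.5, 176.6], 'barEndL': [269.3, 119.8], 'barEndR': [289.5, 119.8]} spindle end [279.5 191.7]
17 {'dnTopL': [258.1, 211.0], 'dnTopR': [300.8, 211.0], 'upTopL': [255.5, 183.1], 'upTopR': [303.4, 183.1], 'dnBot': [279.5, 178.9], 'barEndL': [269.2, 122.6], 'barEndR': [289.6, 122.6]} spindle end [279.5 191.7]
20 {'dnTopL': [258.0, 213.6], 'dnTopR': [300.9, 213.7], 'upTopL': [255.3, 185.8], 'upTopR': [303.5, 185.9], 'dnBot': [279.5, 181.1], 'barEndL': [269.1, 125.5], 'barEndR': [289.7, 125.5]} spindle end [279.5 191.7]
[274.20001220703125, 197.0, 284.3999938964844, 195.6999969482422]
[299.5, 149.39999389648438, 300.3999938964844, 168.10000610351562]
[275.5, 96.9000015258789, 275.3999938964844, 114.4000015258789]
[283.1000061035156, 189.3000030517578, 271.8999938964844, 189.1999969482422]
[304.0, 165.6999969482422, 301.79998779296875, 146.60000610351562]
[285.70001220703125, 208.89999389648438, 258.1000061035156, 209.8000030517578]
[281.2999
[... 689 characters left out ...]
]
[256.79998779296875, 200.3000030517578, 240.39999389648438, 198.3000030517578]
[260.8999938964844, 133.5, 249.89999389648438, 140.1999969482422]
[255.10000610351562, 168.10000610351562, 254.5, 178.10000610351562]
[301.6000061035156, 174.39999389648438, 301.0, 194.39999389648438]
[286.8999938964844, 201.89999389648438, 270.6000061035156, 202.60000610351562]
[310.79998779296875, 160.39999389648438, 307.6000061035156, 174.1999969482422]
[284.3999938964844, 119.80000305175781, 269.3999938964844, 120.0999984741211]
[279.3999938964844, 182.0, 265.70001220703125, 181.1999969482422]
strip [(276, 97, 6, 17)] pred [279.5 109.8]
knob [([260, 125, 35, 49, 1302], [277.0, 150.5])] pred mid [279.4 151.8]
```

```bash
python3 - <<'E'
from workcell import arm
print(arm.close_job())
E
```

```text
the job is handed in; nothing more can be done
None
```

The job is handed in at about 41 s: the cap is in the tray, and the crank is home on the spindle (within about 1 mm by camera) with its arm about 1° off straight up the slope, and the arm is clear of everything.

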